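# Start the dish timers in cooking order

## Robot

A 6-joint arm with a two-finger parallel gripper is mounted at the origin on a cart in front of the work surface, level with it; the furniture and walls round the work are solid. World frame = base frame: x ahead of the robot, y to its left, z up, the work surface at z = 0. Lengths are in m, angles in degrees, forces in N, time in s.
With the tool pointing down it reaches from about 0.325 to 0.875 m from the base axis. Payload 4.4 kg.
Tool frame: the origin (TCP) lies between the finger pads; the fingertips stand 19 mm ahead of it and the grasp point (between the pads) is the TCP; z points along the fingers, y is the line along which they close (so a half turn about z gives the same grasp; the last joint's range is limited). The gripper opens to 85 mm and grips with 20 to 120 N. Pads are 22 mm wide; open, the fingers measure 114 mm over their backs; the gripper's body (76 mm by 85 mm) begins 54 mm behind the grasp point. The pads swing forward as they close: fully open they stand 13 mm farther back than shut.
Start: joints at [-82.363, 11.837, 88.321, -0, 79.842, -8.623], TCP at [0.161, -0.552, 0.25] pointing down, gripper open.
Joint ranges: [-156.59, 156.59], [-49.26, 127.26], [12.9, 141.05], [-63.56, 243.56], [4.71, 150.69], [-161.64, 161.64]. Speed limits (degrees/s): [159.86, 159.86, 180, 180, 180, 180].

## Interface

Orientations are given as a 3x3 rotation matrix whose columns are the frame's x, y, z axes.
In Python, from plant import * gives the robot as it stands.
- The arm moves only by the tool servo_tool, never from a script. Its argument "motion" is a list that holds one entry, the list of rows, each a list of 7 numbers: the opening, from 0 (shut) to 1 (fully open), then the shift along the world's x, y, z in cm, then the turn, a rotation vector about the world's x, y, z in rad. A call has exactly 5 rows; each row shifts and turns the commanded pose from where the row before left it; what a row does not reach is not made up. A row lasts 1/10 s, in which the tool goes at most 50 mm and 8.59 degrees, less where a joint would pass 70% of its speed; a pose out of reach is approached as far as the arm can. A call is refused whole if a number of a shift passes 5 or a number of a turn 0.15, either way. A call with a gripper value outside its range is refused whole. The fingers move at their own pace and stop on an object; "grip_force" is the grip in N (left out, the last holds). Time passes only in rows, so rows that do not move let the fingers close, or fill a call up. It gives the time, the measured TCP pose, the force, the opening and the grip force at its end, in the units of the state.
- observe(): the state, without advancing time (a new reading comes with each control period).
- snapshot(name): name is "scene" or "top" or "wrist"; returns a dict with "color" (384x512x3 uint8, red, green, blue), "intrinsics" (3x3 intrinsics, pixels), "R" (3x3) and "t" (3): a world point X has camera coordinates R X + t. Camera axes: x right, y down, z forward; pixel columns grow to the right and rows downward; lengths in m; the calibration is good to about 2 mm. A picture is of the moment at which its call begins. There is no depth.
- job_done(): hands the job in; it is judged then, once.
The state is a dict: "time_s": time; "qpos": joint angles; "qvel": joint speeds; "joint_efforts": joint torques, N m; "eef_pos": TCP position; "tool_rot": TCP orientation; "wrist_force": force on the tool from outside, world axes, zero at the start; "wrist_torque": the same for the moment, N m; "width": opening from 0.0 (shut) to 1.0 (fully open); "gripper_force": force on a finger pad.
Only numpy, scipy, OpenCV 4.12 (cv2) and the standard library are available. Lean on these libraries where they do the work, as an engineer would, in place of code of your own. Each camera call takes 0.05 s, during which the arm holds its last target. There are 200 camera calls.

## Task

The dishes go into the oven one after another, so start their push-top kitchen timers in that order: with the closed fingertips press the red cap, then the yellow cap, then the green cap, each gently down to its stop so that it stays down, and finish clear of everything. Leave the blue timer unstarted. Do not pick up, shift or tip any timer, and leave the other things on the table where they are.

Things in the scene. Friction and masses are not known exactly. Their poses are not given: they have to be found in the camera images.
- red_timer: loose push-top kitchen timer with the red cap: round white puck, 74 mm across at its widest, white body 34 mm high, rubber foot, small black window on one side, 0.3 kg; origin at the centre of its underside, z up
- red_cap_top (a point): centre of the flat top of the red cap, a round push cap 53 mm across (flat part 42 mm) in the middle of the timer; about 50 mm above the table while up (16 mm proud of the white body), about 40 mm when fully down; moves with the cap; the top is cushioned: it gives about 1 mm per 3 N, up to 4.5 mm, and springs back when released, while the cap stays down
- red_cap (a joint): how far the red cap is pressed down, m: 0 to 0.001 at the start (up), 0.010 at its lower stop; no spring: it slides against a friction of about 2.5 N and stays where it is left
- yellow_timer: loose push-top kitchen timer with the yellow cap: round white puck, 74 mm across at its widest, white body 34 mm high, rubber foot, small black window on one side, 0.3 kg; origin at the centre of its underside, z up
- yellow_cap_top (a point): centre of the flat top of the yellow cap, a round push cap 53 mm across (flat part 42 mm) in the middle of the timer; about 50 mm above the table while up (16 mm proud of the white body), about 40 mm when fully down; moves with the cap; the top is cushioned: it gives about 1 mm per 3 N, up to 4.5 mm, and springs back when released, while the cap stays down
- yellow_cap (a joint): how far the yellow cap is pressed down, m: 0 to 0.001 at the start (up), 0.010 at its lower stop; no spring: it slides against a friction of about 2.5 N and stays where it is left
- green_timer: loose push-top kitchen timer with the green cap: round white puck, 74 mm across at its widest, white body 34 mm high, rubber foot, small black window on one side, 0.3 kg; origin at the centre of its underside, z up
- green_cap_top (a point): centre of the flat top of the green cap, a round push cap 53 mm across (flat part 42 mm) in the middle of the timer; about 50 mm above the table while up (16 mm proud of the white body), about 40 mm when fully down; moves with the cap; the top is cushioned: it gives about 1 mm per 3 N, up to 4.5 mm, and springs back when released, while the cap stays down
- green_cap (a joint): how far the green cap is pressed down, m: 0 to 0.001 at the start (up), 0.010 at its lower stop; no spring: it slides against a friction of about 2.5 N and stays where it is left
- blue_timer: loose push-top kitchen timer with the blue cap: round white puck, 74 mm across at its widest, white body 34 mm high, rubber foot, small black window on one side, 0.3 kg; origin at the centre of its underside, z up
- blue_cap_top (a point): centre of the flat top of the blue cap, a round push cap 53 mm across (flat part 42 mm) in the middle of the timer; about 50 mm above the table while up (16 mm proud of the white body), about 40 mm when fully down; moves with the cap; the top is cushioned: it gives about 1 mm per 3 N, up to 4.5 mm, and springs back when released, while the cap stays down
- blue_cap (a joint): how far the blue cap is pressed down, m: 0 to 0.001 at the start (up), 0.010 at its lower stop; no spring: it slides against a friction of about 2.5 N and stays where it is left
- salt: bystander, loose, to be left alone: glass salt shaker with a grey top, 44 mm across, 90 mm high; origin at its underside
- lemon: bystander, loose, to be left alone: lemon, 78 x 55 x 56 mm; origin at its underside
- tin: bystander, loose, to be left alone: small turquoise food tin, 58 mm across, 72 mm high; origin at its underside
- mug: bystander, loose, to be left alone: white mug with grey dots and a handle, 82 x 114 mm, 91 mm high; origin at its underside
- tea_box: fixed, at the back of the table, to be steered clear of: dark blue tea box, 71 x 130 x 78 mm high; origin at its underside
- canister: fixed, at the back of the table, to be steered clear of: cream canister with a brown lid, 134 mm across, 130 mm high; origin at its underside
- percolator: fixed, at the back of the table, to be steered clear of: white percolator with a black handle, 131 x 185 mm, 282 mm high; origin at its underside
- basket: fixed, at the back of the table, to be steered clear of: wire fruit basket, 280 mm across, 152 mm high; origin at its underside
- keys: bunch of keys lying flat near the front left corner, fixed, 104 x 115 x 8 mm
There are look-alikes about, which are no part of the job. What is shaped like the red_timer but purple is not meant.

How it is judged:
By the outcome, as a careful person would: the job done as asked, in the order asked, and still so for the second after the job is handed in, with the robot touching nothing.
It also fails if it takes over 51 s, if anything falls off the work surface, if the arm or the gripper's body presses on something with over 40 N, if the wrist force passes 120 N, or if a joint passes its speed limit or range.

## Working session

There is one attempt and no reset: what is moved stays moved. The work goes in short steps, Python scripts to look and compute and a tool call to move; the robot and the scene stay as the last step left them, time stands still between calls to the robot, and variables do not carry over. Pictures are saved under pics/ and viewed, at most 10 in all, crops included, and the job is handed in when it is done.

Besides the shell and the picture viewer there is one more tool, called after "Request:" in YAML: its name, and indented under it one key for each argument. servo_tool: Moves the arm, as the interface text tells. Its arguments: {"type":"object","properties":{"motion":{"type":"array","items":{"type":"array","items":{"type":"array","items":{"type":"number"}}}},"grip_force":{"type":"number"}},"required":["motion"]}

```bash
mkdir -p pics
python3 - <<'E'
from plant import *
import cv2,pickle
for n in("top","scene"):
    s=snapshot(n); pickle.dump(s,open(n+".pkl","wb")); cv2.imwrite(f"pics/{n}0.png",cv2.resize(s["color"][:,:,::-1],(800,600),interpolation=cv2.INTER_CUBIC))
    print(s["intrinsics"],s["R"],s["t"])
print(observe())
E
```

```text
[[372.80598683   0.         249.27582556]
 [  0.         372.80598683 194.68183274]
 [  0.           0.           1.        ]] [[ 0.02074792 -0.99970126  0.01291916]
 [-0.98473491 -0.02266754 -0.17257848]
 [ 0.17281977 -0.0091413  -0.98491104]] [-0.01331829  0.54381387  1.26561449]
[[451.17951306   0.         249.9853901 ]
 [  0.         451.17951306 188.26343821]
 [  0.           0.           1.        ]] [[-0.888153   -0.45924496 -0.01668288]
 [-0.32933476  0.66139365 -0.67386724]
 [ 0.32050409 -0.59300296 -0.73866408]] [0.48825411 0.21564939 1.26173662]
{'time_s': 0.1, 'qpos': array([-8.23618377e+01,  1.18802068e+01,  8.83974175e+01,  1.39585454e-03,
        7.98398244e+01, -8.62049052e+00]), 'qvel': array([-0.05628308, -0.12682461, -0.11173214, -0.02543892,  0.05082079,
       -0.00719329]), 'joint_efforts': array([-5.74614987e-04, -3.84090865e+01, -2.92548341e+01, -2.48060705e-04,
        4.83775293e-03,  1.06073171e-05]), 'eef_pos': array([ 0.16091956, -0.55135817,  0.24922684]), 'tool_rot': array([[ 9.60008835e-01,  2.79969596e-01, -2.48693412e-04],
       [ 2.79969511e-01, -9.60006735e-01,  2.03486321e-03],
       [ 3.30952482e-04, -2.02311324e-03, -9.99997899e-01]]), 'wrist_force': array([-0.37270087,  0.32305331,  0.25763061]), 'wrist_torque': array([-0.0433812 ,  0.01023137,  0.05384073]), 'gripper_force': 0.0, 'width': 1.0006004537730584}
```

View pics/top0.png

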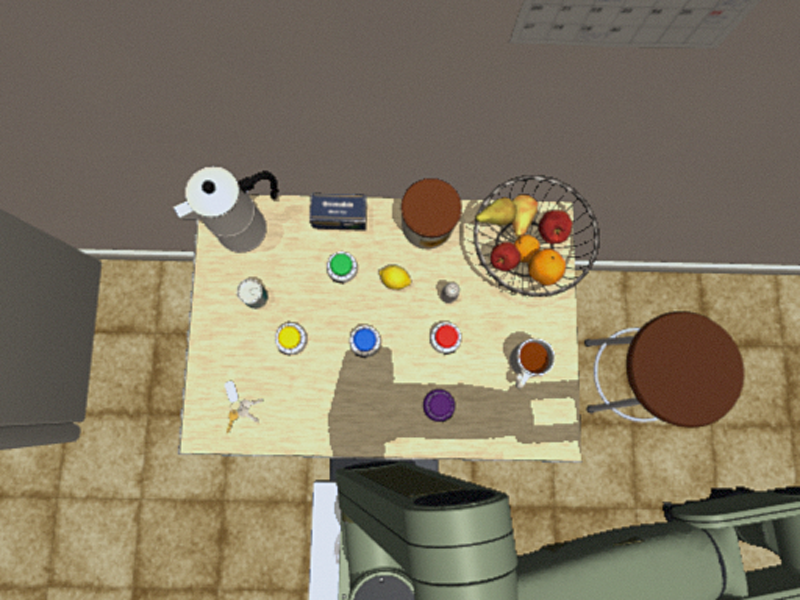

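View pics/scene0.png

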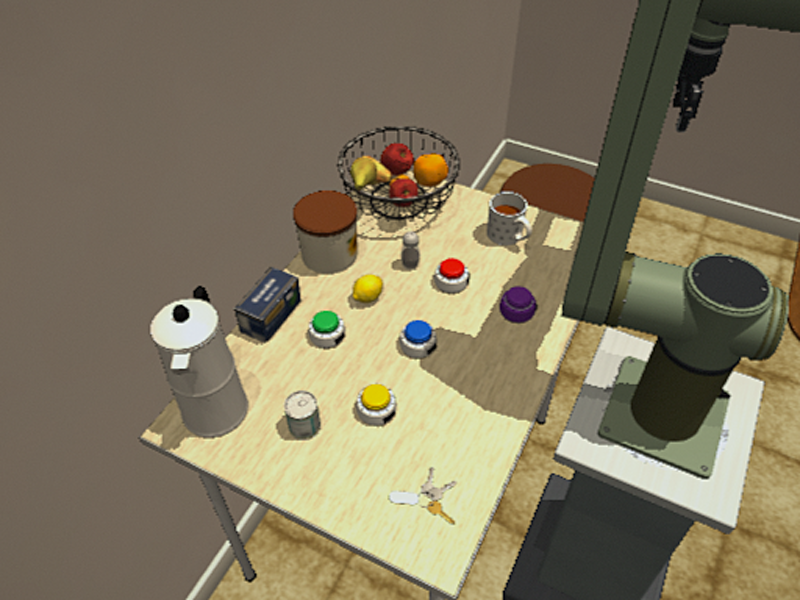

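Top view (800×600): timers are red at (446,337), yellow (290,338), green (342,266), blue (365,340). Look-alikes are the purple timer (439,405), red apples (505,257) and (556,227), and the lemon (395,277). I'm choosing the white pucks with red, yellow and green caps. Next I measure them and check in a crop.

```bash
cat > h.py <<'E'
import numpy as np,cv2
def centroid(s,col,guess800,r=14):
    hsv=cv2.cvtColor(s["color"],cv2.COLOR_RGB2HSV).astype(int)
    h={"red":0,"yellow":26,"green":68,"blue":109}[col]
    d=np.abs(hsv[...,0]-h); d=np.minimum(d,180-d)
    m=(d<12)&(hsv[...,1]>150)
    g=np.array(guess800)*0.64-.18
    v,u=np.nonzero(m); k=np.hypot(u-g[0],v-g[1])<r
    return np.array([u[k].mean(),v[k].mean()]),k.sum()
def ray(s,uv,z):
    R,t=s["R"],s["t"]; c=-R.T@t
    d=R.T@np.linalg.inv(s["intrinsics"])@[*uv,1]
    return c+d*(z-c[2])/d[2]
E
python3 - <<'E'
from h import *
import pickle
G={"red":((446,337),(452,268)),"yellow":((290,338),(376,397)),"green":((342,266),(325,322)),"blue":((365,340),(418,332))}
S=[pickle.load(open(n+".pkl","rb")) for n in("top","scene")]
for c,g in G.items():
    for s,q in zip(S,g):
        uv,n=centroid(s,c,q); print(c,uv.round(1),n,ray(s,uv,.047).round(4))
cv2.imwrite("pics/crop.png",cv2.resize(S[0]["color"][150:280,170:310,::-1],(644,598),interpolation=cv2.INTER_CUBIC))
E
```

```text
red [285.4 214.8] 152 [ 0.4754 -0.1292  0.047 ]
red [288.9 171.2] 160 [ 0.4728 -0.1258  0.047 ]
yellow [184.8 215.5] 158 [0.4654 0.2216 0.047 ]
yellow [240.1 253.8] 249 [0.4631 0.2251 0.047 ]
green [217.9 168.9] 139 [0.6346 0.1121 0.047 ]
green [207.9 205.7] 181 [0.6319 0.1159 0.047 ]
blue [232.9 217.2] 152 [0.4631 0.0538 0.047 ]
blue [267.3 211.9] 193 [0.4611 0.0577 0.047 ]
```

View pics/crop.png

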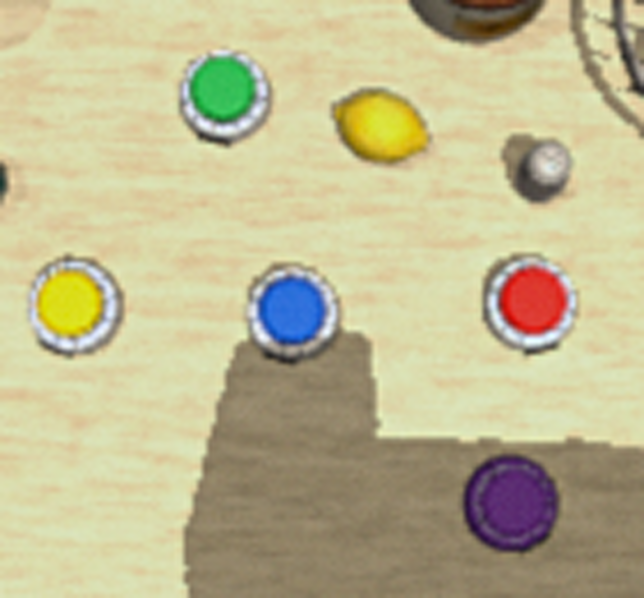

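The crop confirms the colours: green at (222,88), yellow (70,303), red (532,300), and blue (290,310) and purple (510,503) to be left alone. Both cameras agree within 4 mm, so the cap centres are red (0.474,−0.1275), yellow (0.464,0.2235) and green (0.633,0.114). I'm moving above red with the fingers shut.

Request:
servo_tool:
  motion:
    - [[0,2.1,2.8,0,0,0,0],[0,2.1,2.8,0,0,0,0],[0,2.1,2.8,0,0,0,0],[0,2.1,2.8,0,0,0,0],[0,2.1,2.8,0,0,0,0]]
  grip_force: 20

```text
time_s: 0.6
eef_pos: [0.2665, -0.4105, 0.2497]
tool_rot: [[0.96, 0.28, -0.0], [0.28, -0.96, 0.001], [0.0, -0.001, -1.0]]
wrist_force: [1.2, 0.5, -0.9]
width: 0.145
gripper_force: 0.0
```

Request:
servo_tool:
  motion:
    - [[0,2.1,2.8,0,0,0,0],[0,2.1,2.8,0,0,0,0],[0,2.1,2.8,0,0,0,0],[0,2.1,2.8,0,0,0,0],[0,2.1,2.8,0,0,0,0]]

```text
time_s: 1.1
eef_pos: [0.3714, -0.2705, 0.2499]
tool_rot: [[0.96, 0.28, -0.0], [0.28, -0.96, 0.001], [-0.0, -0.001, -1.0]]
wrist_force: [-0.3, -0.1, 0.1]
width: 0.001
gripper_force: 0.0
```

Request:
servo_tool:
  motion:
    - [[0,2.1,2.8,0,0,0,0],[0,2.1,2.8,0,0,0,0],[0,2.1,2.8,0,0,0,0],[0,2.1,2.8,0,0,0,0],[0,2.1,2.8,0,0,0,0]]

```text
time_s: 1.6
eef_pos: [0.4763, -0.1305, 0.2499]
tool_rot: [[0.96, 0.28, -0.001], [0.28, -0.96, 0.0], [-0.001, -0.0, -1.0]]
wrist_force: [0.7, 0.3, 0.2]
width: 0.004
gripper_force: 0.0
```

Request:
servo_tool:
  motion:
    - [[0,-0.2,0.3,-3,0,0,0],[0,0,0,-4,0,0,0],[0,0,0,-4,0,0,0],[0,0,0,-4,0,0,0],[0,0,0,0,0,0,0]]

```text
time_s: 2.1
eef_pos: [0.4685, -0.1264, 0.0943]
tool_rot: [[0.96, 0.28, -0.013], [0.28, -0.96, 0.006], [-0.011, -0.01, -1.0]]
wrist_force: [-0.5, 0.3, 0.0]
width: 0.003
gripper_force: 0.0
```

Run:
```python
from plant import *
import cv2,numpy as np
from h import *
o=observe(); print(o["eef_pos"],o["wrist_force"])
a=[]
for n in("wrist","scene"):
    s=snapshot(n)
    im=s["color"][:,:,::-1].copy()
    if n=="scene": im=cv2.resize(im[120:220,230:350],(600,500),interpolation=cv2.INTER_CUBIC)
    else:
        p=s["R"]@(o["eef_pos"]-[0,0,.0315])+s["t"]; print("axis-on-cap px",(s["intrinsics"]@p/p[2])[:2])
        im=cv2.resize(im,(600,450))
    cv2.imwrite(f"pics/red_{n}.png",im)
```

```text
[ 0.46849119 -0.1263796   0.09428992] [-0.52325307  0.32991672  0.04775718]
axis-on-cap px [253.3933135  236.36537959]
```

View pics/red_wrist.png

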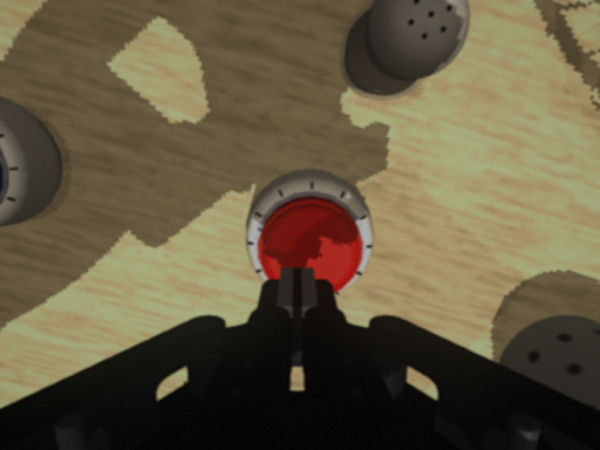

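View pics/red_scene.png

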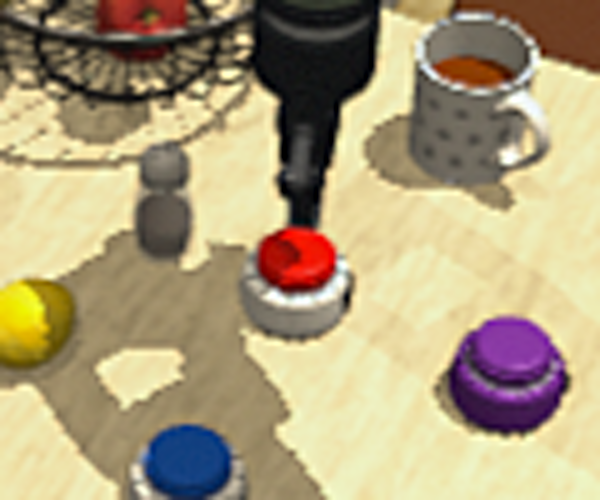

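Wrist view: red cap centre at about (311,247) in the 600 px picture, with the fingertips over its near edge. The scene view shows the tips above the cap and not touching, with salt and mug clear. I'll let it settle and refine the centre from the wrist camera.

Request:
servo_tool:
  motion:
    - [[0,0,0,0,0,0,0],[0,0,0,0,0,0,0],[0,0,0,0,0,0,0],[0,0,0,0,0,0,0],[0,0,0,0,0,0,0]]

```text
time_s: 2.7
eef_pos: [0.4743, -0.1292, 0.1009]
tool_rot: [[0.96, 0.28, 0.001], [0.28, -0.96, -0.0], [0.001, 0.001, -1.0]]
wrist_force: [0.0, 0.4, 0.6]
width: 0.001
gripper_force: 0.0
```

```bash
cat >> h.py <<'E'
def wristcap(s,col,tcp):
    """cap centre from the enclosing circle of its colour in the wrist picture"""
    hsv=cv2.cvtColor(s["color"],cv2.COLOR_RGB2HSV).astype(int)
    h={"red":0,"yellow":26,"green":68,"blue":109}[col]
    d=np.abs(hsv[...,0]-h); d=np.minimum(d,180-d)
    m=((d<12)&(hsv[...,1]>150)&(hsv[...,2]>40)).astype(np.uint8)
    n,l,st,c=cv2.connectedComponentsWithStats(m)
    i=1+np.argmax(st[1:,4]); v,u=np.nonzero(l==i)
    q,r=cv2.minEnclosingCircle(np.c_[u,v].astype(np.float32))
    p=ray(s,q,.049); z=(s["R"]@p+s["t"])[2]
    print(col,"px",np.round(q,1),"diam_mm",round(2e3*r*z/s["intrinsics"][0,0],1),"at",p.round(4),"tcp",tcp.round(4),"shift_cm",((p-tcp)[:2]*100).round(2))
E
python3 - <<'E'
from plant import *
from h import *
o=observe(); wristcap(snapshot("wrist"),"red",o["eef_pos"]); print(o["tool_rot"][:,2],o["wrist_force"])
E
```

```text
red px [255.5 216.8] diam_mm 50.0 at [ 0.4788 -0.1295  0.049 ] tcp [ 0.4743 -0.1292  0.1009] shift_cm [ 0.45 -0.04]
[ 1.06177520e-03 -4.83316568e-04 -9.99999320e-01] [0.03302508 0.40034092 0.63923233]
```

Request:
servo_tool:
  motion:
    - [[0,0.2,0,-0.8,0,0,0],[0,0,0,-0.8,0,0,0],[0,0,0,-0.6,0,0,0],[0,0,0,-0.4,0,0,0],[0,0,0,-0.2,0,0,0]]

```text
time_s: 3.25
eef_pos: [0.4754, -0.1288, 0.0713]
tool_rot: [[0.96, 0.28, -0.002], [0.28, -0.96, 0.001], [-0.001, -0.001, -1.0]]
wrist_force: [0.3, 0.1, 0.8]
width: -0.002
gripper_force: 0.0
```

Request:
servo_tool:
  motion:
    - [[0,0,0,-0.2,0,0,0],[0,0,0,-0.2,0,0,0],[0,0,0,-0.2,0,0,0],[0,0,0,-0.2,0,0,0],[0,0,0,-0.1,0,0,0]]

```text
time_s: 3.75
eef_pos: [0.4762, -0.1291, 0.0634]
tool_rot: [[0.96, 0.28, 0.0], [0.28, -0.96, -0.0], [0.0, 0.0, -1.0]]
wrist_force: [-1.0, -0.0, 1.6]
width: 0.002
gripper_force: 1.1
```

Request:
servo_tool:
  motion:
    - [[0,0,0,-0.2,0,0,0],[0,0,0,-0.1,0,0,0],[0,0,0,-0.1,0,0,0],[0,0,0,-0.1,0,0,0],[0,0,0,0,0,0,0]]

```text
time_s: 4.25
eef_pos: [0.4762, -0.1291, 0.0583]
tool_rot: [[0.96, 0.28, 0.0], [0.28, -0.96, -0.0], [0.0, 0.0, -1.0]]
wrist_force: [-1.0, 0.4, 1.7]
width: 0.003
gripper_force: 1.1
```

Request:
servo_tool:
  motion:
    - [[0,0,0,-0.1,0,0,0],[0,0,0,0,0,0,0],[0,0,0,-0.1,0,0,0],[0,0,0,0,0,0,0],[0,0,0,0,0,0,0]]

```text
time_s: 4.75
eef_pos: [0.4762, -0.1291, 0.0568]
tool_rot: [[0.96, 0.28, 0.0], [0.28, -0.96, -0.0], [0.0, 0.0, -1.0]]
wrist_force: [-1.4, 0.8, 5.7]
width: -0.0
gripper_force: 3.3
```

Request:
servo_tool:
  motion:
    - [[0,0,0,-0.1,0,0,0],[0,0,0,0,0,0,0],[0,0,0,0,0,0,0],[0,0,0,0,0,0,0],[0,0,0,0,0,0,0]]

```text
time_s: 5.25
eef_pos: [0.4762, -0.1291, 0.0561]
tool_rot: [[0.96, 0.28, 0.0], [0.28, -0.96, -0.0], [0.0, 0.0, -1.0]]
wrist_force: [-2.2, 1.2, 7.7]
width: 0.002
gripper_force: 4.3
```

Request:
servo_tool:
  motion:
    - [[0,0,0,0.5,0,0,0],[0,0,0,1.5,0,0,0],[0,0,0,3,0,0,0],[0,0,0,3,0,0,0],[0,0,0,2,0,0,0]]

```text
time_s: 5.75
eef_pos: [0.4765, -0.1292, 0.1569]
tool_rot: [[0.96, 0.28, 0.002], [0.28, -0.96, -0.001], [0.001, 0.001, -1.0]]
wrist_force: [0.0, 0.2, -0.7]
width: 0.001
gripper_force: 0.0
```

Request:
servo_tool:
  motion:
    - [[0,-0.2,2,0,0,0,0],[0,-0.2,4,0,0,0,0],[0,-0.2,4,0,0,0,0],[0,-0.2,4,0,0,0,0],[0,-0.2,4,0,0,0,0]]

```text
time_s: 6.25
eef_pos: [0.4653, 0.0524, 0.1548]
tool_rot: [[0.96, 0.279, -0.001], [0.279, -0.96, 0.0], [-0.0, -0.0, -1.0]]
wrist_force: [0.6, 0.0, -0.4]
width: 0.004
gripper_force: 0.0
```

Request:
servo_tool:
  motion:
    - [[0,0,4,0,0,0,0],[0,0,4,0,0,0,0],[0,0,4,0,0,0,0],[0,0,3,0,0,0,0],[0,0,2.2,0,0,0,0]]

```text
time_s: 6.75
eef_pos: [0.4652, 0.225, 0.1547]
tool_rot: [[0.959, 0.282, -0.001], [0.282, -0.959, 0.0], [-0.001, -0.0, -1.0]]
wrist_force: [0.6, 0.6, -0.5]
width: -0.002
gripper_force: 0.0
```

Request:
servo_tool:
  motion:
    - [[0,0,0,-2,0,0,0],[0,0,0,-2,0,0,0],[0,0,0,-1.5,0,0,0],[0,0,0,0,0,0,0],[0,0,0,0,0,0,0]]

```text
time_s: 7.25
eef_pos: [0.4656, 0.2229, 0.0999]
tool_rot: [[0.96, 0.28, -0.001], [0.28, -0.96, -0.0], [-0.001, -0.0, -1.0]]
wrist_force: [-0.1, -0.1, 0.7]
width: 0.001
gripper_force: 0.0
```

Run:
```python
from plant import *
from h import *
o=observe(); wristcap(snapshot("wrist"),"yellow",o["eef_pos"]); print(o["wrist_force"])
s=snapshot("scene"); cv2.imwrite("pics/mid.png",cv2.resize(s["color"][130:300,190:360,::-1],(600,600),interpolation=cv2.INTER_CUBIC))
```

```text
yellow px [254.5 218.5] diam_mm 50.2 at [0.4691 0.2229 0.049 ] tcp [0.4656 0.2229 0.0999] shift_cm [0.35 0.  ]
[-0.08064816 -0.09345263  0.67856167]
```

View pics/mid.png

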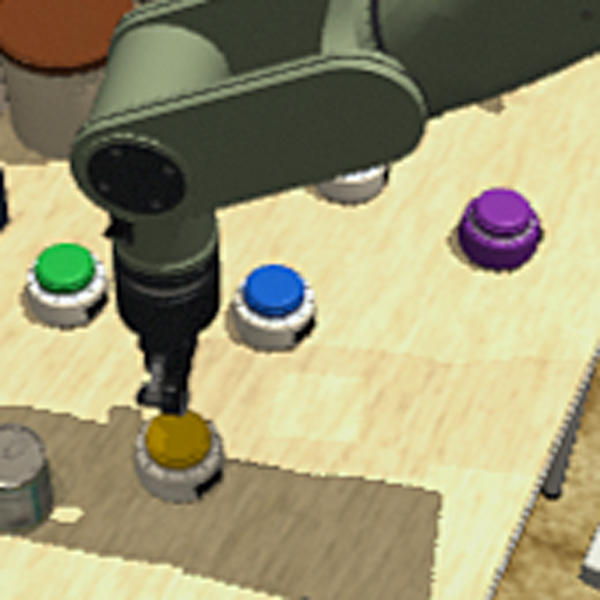

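The scene view shows the tips over the yellow cap at (178,435), with the arm hiding the red cap, so I'll check red later. Pressing yellow.

Request:
servo_tool:
  motion:
    - [[0,0.1,0,-0.8,0,0,0],[0,0,0,-0.8,0,0,0],[0,0,0,-0.6,0,0,0],[0,0,0,-0.4,0,0,0],[0,0,0,-0.2,0,0,0]]

```text
time_s: 7.85
eef_pos: [0.4665, 0.2228, 0.0715]
tool_rot: [[0.96, 0.28, -0.001], [0.28, -0.96, -0.0], [-0.001, -0.0, -1.0]]
wrist_force: [0.3, -0.5, -0.3]
width: -0.003
gripper_force: 0.0
```

Request:
servo_tool:
  motion:
    - [[0,0,0,-0.2,0,0,0],[0,0,0,-0.2,0,0,0],[0,0,0,-0.2,0,0,0],[0,0,0,-0.2,0,0,0],[0,0,0,-0.1,0,0,0]]

```text
time_s: 8.35
eef_pos: [0.4671, 0.2231, 0.0634]
tool_rot: [[0.96, 0.28, 0.0], [0.28, -0.96, 0.0], [0.0, 0.0, -1.0]]
wrist_force: [-0.4, -1.0, 1.5]
width: 0.003
gripper_force: 1.1
```

Request:
servo_tool:
  motion:
    - [[0,0,0,-0.1,0,0,0],[0,0,0,-0.1,0,0,0],[0,0,0,-0.1,0,0,0],[0,0,0,-0.1,0,0,0],[0,0,0,0,0,0,0]]

```text
time_s: 8.85
eef_pos: [0.4671, 0.223, 0.0592]
tool_rot: [[0.96, 0.28, 0.0], [0.28, -0.96, 0.0], [0.0, -0.0, -1.0]]
wrist_force: [0.3, -0.5, 1.3]
width: 0.001
gripper_force: 1.0
```

Request:
servo_tool:
  motion:
    - [[0,0,0,-0.1,0,0,0],[0,0,0,-0.1,0,0,0],[0,0,0,-0.1,0,0,0],[0,0,0,0,0,0,0],[0,0,0,0,0,0,0]]

```text
time_s: 9.35
eef_pos: [0.4672, 0.2231, 0.0569]
tool_rot: [[0.96, 0.28, 0.0], [0.28, -0.96, 0.0], [0.0, 0.0, -1.0]]
wrist_force: [-0.8, -0.5, 6.7]
width: -0.003
gripper_force: 3.2
```

Request:
servo_tool:
  motion:
    - [[0,0,0,-0.1,0,0,0],[0,0,0,0,0,0,0],[0,0,0,0,0,0,0],[0,0,0,0,0,0,0],[0,0,0,0,0,0,0]]

```text
time_s: 9.85
eef_pos: [0.4672, 0.2231, 0.0561]
tool_rot: [[0.96, 0.28, 0.0], [0.28, -0.96, 0.0], [0.0, 0.0, -1.0]]
wrist_force: [-2.7, -0.5, 7.8]
width: 0.001
gripper_force: 4.2
```

Request:
servo_tool:
  motion:
    - [[0,0,0,0.5,0,0,0],[0,0,0,1.5,0,0,0],[0,0,0,3,0,0,0],[0,0,0,3,0,0,0],[0,0,0,2,0,0,0]]

```text
time_s: 10.35
eef_pos: [0.4675, 0.2231, 0.1569]
tool_rot: [[0.96, 0.28, 0.002], [0.28, -0.96, 0.0], [0.002, 0.0, -1.0]]
wrist_force: [0.9, 0.3, 0.2]
width: -0.001
gripper_force: 0.0
```

Request:
servo_tool:
  motion:
    - [[0,1.8,-1,0,0,0,0],[0,3,-2,0,0,0,0],[0,3,-2,0,0,0,0],[0,3,-2,0,0,0,0],[0,3,-2,0,0,0,0]]

```text
time_s: 10.85
eef_pos: [0.6059, 0.1311, 0.1531]
tool_rot: [[0.96, 0.28, -0.002], [0.28, -0.96, -0.0], [-0.002, -0.0, -1.0]]
wrist_force: [0.5, 0.0, -0.5]
width: 0.001
gripper_force: 0.0
```

Request:
servo_tool:
  motion:
    - [[0,2,-1,0,0,0,0],[0,1,-1,0,0,0,0],[0,0,0,-2,0,0,0],[0,0,0,-2,0,0,0],[0,0,0,-1.5,0,0,0]]

```text
time_s: 11.35
eef_pos: [0.6336, 0.1123, 0.0974]
tool_rot: [[0.96, 0.28, -0.004], [0.28, -0.96, -0.0], [-0.004, -0.001, -1.0]]
wrist_force: [0.2, -0.5, -0.6]
width: 0.004
gripper_force: 0.0
```

Request:
servo_tool:
  motion:
    - [[0,0,0,0,0,0,0],[0,0,0,0,0,0,0],[0,0,0,0,0,0,0],[0,0,0,0,0,0,0],[0,0,0,0,0,0,0]]

```text
time_s: 11.85
eef_pos: [0.6357, 0.1131, 0.1015]
tool_rot: [[0.96, 0.28, 0.002], [0.28, -0.96, 0.0], [0.002, 0.001, -1.0]]
wrist_force: [0.4, 0.4, -0.8]
width: -0.002
gripper_force: 0.0
```

Run:
```python
from plant import *
from h import *
o=observe(); wristcap(snapshot("wrist"),"green",o["eef_pos"]); print(o["wrist_force"])
```

```text
green px [255.1 218.1] diam_mm 48.9 at [0.6392 0.1128 0.049 ] tcp [0.6357 0.1131 0.1015] shift_cm [ 0.34 -0.04]
[ 0.43761525  0.35363223 -0.76127551]
```

Request:
servo_tool:
  motion:
    - [[0,0.1,0,-0.8,0,0,0],[0,0,0,-0.8,0,0,0],[0,0,0,-0.6,0,0,0],[0,0,0,-0.4,0,0,0],[0,0,0,-0.2,0,0,0]]

```text
time_s: 12.4
eef_pos: [0.6353, 0.113, 0.0711]
tool_rot: [[0.96, 0.28, -0.002], [0.28, -0.96, -0.0], [-0.002, -0.0, -1.0]]
wrist_force: [0.0, -0.0, -0.1]
width: 0.004
gripper_force: 0.0
```

Request:
servo_tool:
  motion:
    - [[0,0,0,-0.2,0,0,0],[0,0,0,-0.2,0,0,0],[0,0,0,-0.2,0,0,0],[0,0,0,-0.2,0,0,0],[0,0,0,-0.1,0,0,0]]

```text
time_s: 12.9
eef_pos: [0.6362, 0.113, 0.0636]
tool_rot: [[0.96, 0.28, 0.001], [0.28, -0.96, 0.0], [0.001, 0.0, -1.0]]
wrist_force: [-0.6, 0.4, 2.2]
width: -0.002
gripper_force: 1.1
```

Request:
servo_tool:
  motion:
    - [[0,0,0,-0.1,0,0,0],[0,0,0,-0.1,0,0,0],[0,0,0,-0.1,0,0,0],[0,0,0,-0.1,0,0,0],[0,0,0,0,0,0,0]]

```text
time_s: 13.4
eef_pos: [0.6362, 0.113, 0.0593]
tool_rot: [[0.96, 0.28, 0.001], [0.28, -0.96, 0.0], [0.001, 0.0, -1.0]]
wrist_force: [-0.4, -0.5, 2.0]
width: 0.005
gripper_force: 1.0
```

Request:
servo_tool:
  motion:
    - [[0,0,0,-0.1,0,0,0],[0,0,0,-0.1,0,0,0],[0,0,0,0,0,0,0],[0,0,0,0,0,0,0],[0,0,0,0,0,0,0]]

```text
time_s: 13.9
eef_pos: [0.6362, 0.113, 0.0576]
tool_rot: [[0.96, 0.28, 0.001], [0.28, -0.96, 0.0], [0.001, 0.0, -1.0]]
wrist_force: [-0.9, -0.4, 4.6]
width: -0.001
gripper_force: 2.2
```

Request:
servo_tool:
  motion:
    - [[0,0,0,-0.1,0,0,0],[0,0,0,-0.1,0,0,0],[0,0,0,0,0,0,0],[0,0,0,0,0,0,0],[0,0,0,0,0,0,0]]

```text
time_s: 14.4
eef_pos: [0.6363, 0.113, 0.0563]
tool_rot: [[0.96, 0.28, 0.001], [0.28, -0.96, -0.0], [0.001, 0.0, -1.0]]
wrist_force: [-1.6, 0.1, 7.6]
width: 0.001
gripper_force: 4.1
```

Request:
servo_tool:
  motion:
    - [[0,0,0,0.5,0,0,0],[0,0,0,2,0,0,0],[0,0,0,4,0,0,0],[0,0,0,4,0,0,0],[0,0,0,4,0,0,0]]

```text
time_s: 14.9
eef_pos: [0.6349, 0.1129, 0.2001]
tool_rot: [[0.96, 0.28, -0.003], [0.28, -0.96, -0.0], [-0.003, -0.001, -1.0]]
wrist_force: [0.0, 0.1, 0.2]
width: -0.002
gripper_force: 0.0
```

Request:
servo_tool:
  motion:
    - [[0,0,0,4,0,0,0],[0,-1,-1,1,0,0,0],[0,-2.5,-3,0,0,0,0],[0,-2.5,-3,0,0,0,0],[0,-2.5,-3,0,0,0,0]]

```text
time_s: 15.4
eef_pos: [0.5494, 0.0123, 0.2492]
tool_rot: [[0.96, 0.281, -0.002], [0.281, -0.96, -0.0], [-0.002, -0.001, -1.0]]
wrist_force: [-0.6, -1.0, -0.0]
width: 0.002
gripper_force: 0.0
```

Request:
servo_tool:
  motion:
    - [[0,-2.5,-3,0,0,0,0],[0,-2.5,-3,0,0,0,0],[0,-2.5,-3,0,0,0,0],[0,-2.5,-3,0,0,0,0],[0,-2.5,-3,0,0,0,0]]

```text
time_s: 15.9
eef_pos: [0.4243, -0.1376, 0.2493]
tool_rot: [[0.96, 0.28, -0.001], [0.28, -0.96, 0.001], [-0.001, -0.001, -1.0]]
wrist_force: [0.7, -0.8, 0.2]
width: 0.002
gripper_force: 0.0
```

Request:
servo_tool:
  motion:
    - [[0,-2,-4,0,0,0,0],[0,-2,-4,0,0,0,0],[0,-2,-4,0,0,0,0],[0,-2,-4,0,0,0,0],[0,-2,-4,0,0,0,0]]

```text
time_s: 16.4
eef_pos: [0.3245, -0.3379, 0.2494]
tool_rot: [[0.96, 0.28, -0.001], [0.28, -0.96, 0.001], [-0.0, -0.001, -1.0]]
wrist_force: [0.9, -0.2, 0.0]
width: -0.003
gripper_force: 0.0
```

Request:
servo_tool:
  motion:
    - [[0,-2,-4,0,0,0,0],[0,-2,-4,0,0,0,0],[0,-1,-2,0,0,0,0],[0,0,0,0,0,0,0],[0,0,0,0,0,0,0]]

```text
time_s: 16.9
eef_pos: [0.2756, -0.4363, 0.2491]
tool_rot: [[0.96, 0.279, -0.001], [0.279, -0.96, 0.003], [0.0, -0.003, -1.0]]
wrist_force: [0.6, -0.5, -0.6]
width: 0.003
gripper_force: 0.0
```

Run:
```python
from plant import *
from h import *
import pickle
G={"red":((446,337),(452,268)),"yellow":((290,338),(376,397)),"green":((342,266),(325,322)),"blue":((365,340),(418,332))}
for i,n in enumerate(("top","scene")):
    a=pickle.load(open(n+".pkl","rb")); b=snapshot(n)
    for c,g in G.items(): print(n,c,[ (centroid(s,c,g[i])[0].round(1),centroid(s,c,g[i])[1]) for s in(a,b)])
    if n=="scene":
        f=lambda s:cv2.resize(s["color"][100:320,170:350,::-1],(400,489),interpolation=cv2.INTER_CUBIC)
        cv2.imwrite("pics/end.png",np.hstack([f(a),f(b)]))
```

```text
top red [(array([285.4, 214.8]), np.int64(152)), (array([285.2, 215. ]), np.int64(141))]
top yellow [(array([184.8, 215.5]), np.int64(158)), (array([185. , 215.8]), np.int64(140))]
top green [(array([217.9, 168.9]), np.int64(139)), (array([218. , 169.4]), np.int64(126))]
top blue [(array([232.9, 217.2]), np.int64(152)), (array([232.9, 217.1]), np.int64(149))]
scene red [(array([288.9, 171.2]), np.int64(160)), (array([288.9, 172.5]), np.int64(124))]
scene yellow [(array([240.1, 253.8]), np.int64(249)), (array([240.1, 254.7]), np.int64(203))]
scene green [(array([207.9, 205.7]), np.int64(181)), (array([208.1, 206.5]), np.int64(145))]
scene blue [(array([267.3, 211.9]), np.int64(193)), (array([267.2, 212. ]), np.int64(194))]
```

View pics/end.png

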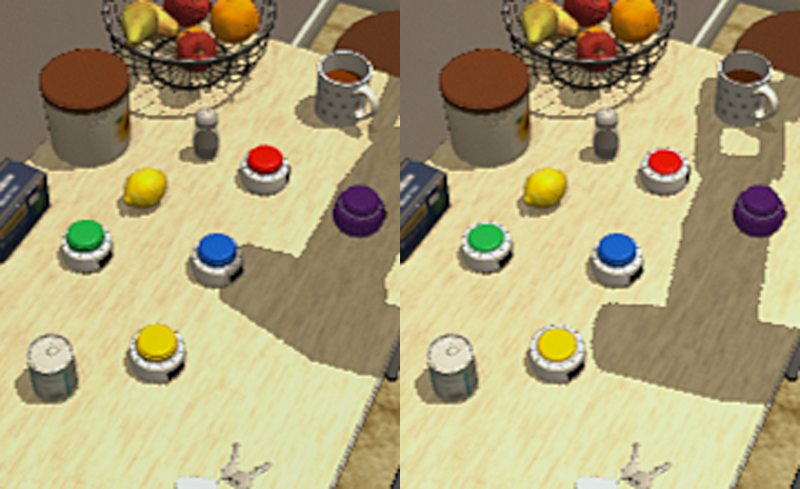

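The before/after pair (left/right) shows red (665,163), green (487,240) and yellow (557,345) now lower, blue (617,248) still up, and nothing shifted. The arm is clear, so I'm handing in.

```bash
python3 -c "
from plant import *
print(job_done())"
```

```text
the job is handed in; nothing more can be done
None
```

I pressed the red, yellow and green caps to their stops in that order, left blue up and everything else in place, and handed the job in at about 17 s with the arm clear.

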